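# Register the cap nest block and check its pocket depth

## Robot

A 7-joint arm with a two-finger parallel gripper is mounted at the origin on a cart in front of the work surface, level with it; the furniture and walls round the work are solid. World frame = base frame: x ahead of the robot, y to its left, z up, the work surface at z = 0. Lengths are in m, angles in rad, forces in N, time in s.
With the tool pointing down it reaches from about 0.425 to 0.95 m from the base axis. Payload 4.7 kg.
Tool frame: the origin (TCP) lies midway between the tips of the shut fingers; the grasp point (between the pads) lies 19 mm behind it; z points along the fingers, y is the line along which they close (so a half turn about z gives the same grasp; the last joint's range is limited). The gripper opens to 87 mm and grips with 3 to 60 N. Pads are 19 mm wide; open, the fingers measure 117 mm over their backs; the gripper's body (75 mm by 190 mm) begins 51 mm behind the grasp point.
Start: joints at [-0.029, 0.469, -0.049, 1.532, 0.024, 1.141, -0.082], TCP at [0.675, 0, 0.223] pointing down, gripper open.
Joint ranges: [-2.59, 2.59], [-0.33, 1.99], [-1.39, 1.29], [0.1, 2.45], [-1.04, 4.18], [0.21, 1.99], [-2.66, 2.66]. Speed limits (rad/s): [2.57, 2.57, 3.14, 3.14, 3.14, 3.14, 3.14].

## Interface

Orientations are given as a rotation vector (axis times angle).
In Python, from workcell import manip gives the robot as it stands.
- The arm moves only by the shell command python3 -m crank 'ROWS'. ROWS is JSON, a list of rows, each an object with "rot": the turn, a rotation vector about the tool's x, y, z in degrees, a list of three; "offset": the shift along the tool's x, y, z in cm, a list of three; "fingers": the opening, from 0 (shut) to 1 (fully open). In form: [{"rot": [ax, ay, az], "offset": [x, y, z], "fingers": fingers}, ...]. A call has 1 to 10 rows; each row is the pose to reach, as a shift and turn from the pose commanded when the call began, along the tool's axes at that moment; what a row does not reach only later rows make up. A row lasts 1/10 s, in which the tool goes at most 50 mm and 8.59 degrees, less where a joint would pass 70% of its speed; a pose out of reach is approached as far as the arm can. A call with a gripper value outside its range is refused whole. The fingers move at their own pace and stop on an object; the grip force is fixed at half the most. Time passes only in rows, so rows that repeat a pose let the fingers close. It gives the time, the measured TCP pose, the force, the opening and the grip force at its end, in the units of the state.
- manip.read_state(): the state, without advancing time (a new reading comes with each control period).
- manip.get_image(name): name is "scene" or "side" or "wrist"; returns a dict with "img" (480x640x3 uint8, red, green, blue), "range_z" (480x640 float32, m along the optical axis (not along the pixel's ray), 0 where there is no reading), "fx", "fy", "cx", "cy" (pixels), "eye" and "rotation" of the camera in the world. Camera axes: x right, y up, looking along -z (the intrinsics and any distortion apply to the point x, -y, -z); pixel columns grow to the right and rows downward; lengths in m; the calibration is good to about 2 mm. The wrist camera is an equidistant fisheye: a pixel r from the principal point sees the ray r / f radians off the axis. A picture is of the moment at which its call begins.
- manip.sign_off(): hands the job in; it is judged then, once.
The state is a dict: "t": time; "q": joint angles; "qvel": joint speeds; "effort": joint torques, N m; "ee_pos": TCP position; "eef_rot": TCP orientation; "ft_force": force on the tool from outside, world axes, zero at the start; "torque": the same for the moment, N m; "finger_gap": finger opening in m; "grip_force": force on a finger pad.
Only numpy, scipy, OpenCV 4.12 (cv2) and the standard library are available. Lean on these libraries where they do the work, as an engineer would, in place of code of your own. Each camera call takes 0.05 s, during which the arm holds its last target. There are 200 camera calls.

## Task

Push the loose aluminium nest block along the bench top, without lifting it, until it sits square and fully home against both fences of the depth-check station. Then press the station's gauge rod down by its black knob until it bottoms out in the block's pocket, hold it pressed there firmly for about a second, and let go, leaving the rod down. Do not disturb the two ink pots and the tape roll standing around the work.

Things in the scene. Friction and masses are not known exactly. Their poses are not given: they have to be found in the camera images.
- nest_block: loose aluminium block, 90 x 90 x 32 mm high, 0.4 to 0.75 kg, flat on the bench. Origin: centre of its underside; z up. Its +x side belongs against the back fence, its -y side against the side fence; it starts at most 0.4 rad off the station's yaw, so the pocket corner is already nearest the station's corner. Three small dark screw heads mark the other three corners.
- station: depth-check station fixed to the bench: two steel fences 20 mm high, 12 mm thick, at a right angle. Origin: their inside corner at bench height; x points to the back, z up. Back fence: inner face x = 0, from y = -12 to +70 mm; side fence: inner face y = 0, from x = -60 to 0. A block fully home has its origin at x = -45, y = +45 mm in this frame, with the station's yaw.
- knob_top (a point): centre of the top of the gauge rod's black knob (30 mm in diameter, 20 mm high), on the rod's vertical axis at x = -25, y = +25 mm of the station, right over the pocket of a block that is home; about 170 to 180 mm above the bench at the start, 142 mm when the rod rests on the pocket floor.
- rod_tip (a point): lower end of the vertical gauge rod (10 mm in diameter), 130 mm below knob_top; at least 40 mm above the bench at the start.
- pocket_floor (a point): centre of the floor of the block's only pocket, at x = +20, y = -20, z = +12 mm of the block: round, blind, 22 mm in diameter, 20 mm deep, open at the top.
- gauge_rod (a joint): travel of the gauge rod in m: 0 fully raised, growing downward, 0.038 with its tip on the pocket floor of a block that is home, end stop 0.046. It starts between 0 and 0.010. It moves with about 2.5 N of friction and stays where it is left; when it bottoms out it stops hard.
- pot_tall: bystander: small pot with a tall screw lid, 38 mm in diameter, 66 mm high; origin at the centre of its underside.
- pot_squat: bystander: wide ink pot with screw lid, 54 mm in diameter, 55 mm high; origin at the centre of its underside.
- tape_roll: bystander: roll of masking tape lying flat, 70 mm in diameter, 25 mm high; origin at the centre of its underside.
- bracket_end (a point): front end of the station's aluminium arm over the corner, 24 mm wide, z = 78 to 108 mm; this point is at x = -46, y = +25, z = 93 mm of the station. The arm runs back from here to the column at x = +38 mm and guides the rod: keep clear of it while pushing.
- jig_centre (a point): obstacle, fixed: point on the bench under the middle of the screen-printing jig to the right of the work, 0.38 x 0.38 m seen from above, its posts up to 0.30 m high; pass over it with care or go round.
- bag_edge (a point): obstacle, fixed: bench-level point at the right-hand edge of the big bag of black caps that bulges to the left of the work, about 0.12 m high; the bag lies to the left of this point.

How it is judged:
By the outcome, as a careful person would: the job done as asked, in the order asked, and still so for the second after the job is handed in, with the robot touching nothing.
It also fails if it takes over 64 s, if anything falls off the work surface, if the arm or the gripper's body presses on something with over 40 N, if the wrist force passes 120 N, or if a joint passes its speed limit or range.

## Working session

There is one attempt and no reset: what is moved stays moved. The work goes in short steps, Python scripts to look and compute and a shell command to move; the robot and the scene stay as the last step left them, time stands still between calls to the robot, and variables do not carry over. Pictures are saved under pics/ and viewed, at most 10 in all, crops included, and the job is handed in when it is done.

```bash
mkdir -p pics; ls; cat > h.py <<'E'
import numpy as np, cv2
from workcell import manip
def grab(n):
    d=manip.get_image(n); np.savez(''+n+'.npz',**d); return d
def pts(d):
    z=d['range_z']; v,u=np.mgrid[:480,:640]
    x=(u-d['cx'])/d['fx']*z; y=(v-d['cy'])/d['fy']*z
    return np.stack([x,-y,-z],-1)@np.array(d['rotation']).T+np.array(d['eye'])
def ray(d,u,v,h):
    r=np.array(d['rotation'])@np.array([(u-d['cx'])/d['fx'],-(v-d['cy'])/d['fy'],-1]); e=np.array(d['eye'])
    return e+r*(h-e[2])/r[2]
def save(d,n): cv2.imwrite('pics/'+n+'.png',d['img'][:,:,::-1])
E
python3 - <<'E'
from h import *
s=manip.read_state(); print(s)
for n in('scene','side'):
    d=grab(n); save(d,n+'0'); print(n,{k:v for k,v in d.items() if k not in('img','range_z')})
E
```

```text
pics
{'t': 0.0, 'q': array([-0.02889124,  0.46942975, -0.04863032,  1.53369456,  0.02412551,
        1.14101444, -0.08227731]), 'qvel': array([-8.61800347e-04,  1.05668511e-03,  1.23102781e-03, -2.33935332e-03,
       -3.01859993e-04, -7.05368227e-05, -1.32901450e-04]), 'effort': array([ 8.49551179e-05, -5.07972229e+01, -8.03461717e-02, -2.36155879e+01,
       -6.12773141e-02,  3.78107757e-02,  1.50727069e-04]), 'ee_pos': array([6.74392374e-01, 1.78709395e-05, 2.21507181e-01]), 'eef_rot': array([-2.22040472, -2.22059968,  0.00226251]), 'ft_force': array([ 0.78488319,  0.4060378 , -0.06383744]), 'torque': array([-0.01111629, -0.01715464, -0.03189695]), 'grip_force': 0.0, 'finger_gap': 0.08690667883048145}
scene {'fx': 500.0667792188951, 'fy': 500.0667792188951, 'cx': 329.7078577588235, 'cy': 243.24955800886025, 'eye': array([ 0.16938074, -0.92182341,  0.59432881]), 'rotation': array([ 0.98188905, -0.23064172, -0.43393601])}
side {'fx': 517.4125813312535, 'fy': 517.4125813312535, 'cx': 323.8123699659974, 'cy': 242.41444774472453, 'eye': array([0.38735239, 0.6905534 , 0.62712855]), 'rotation': array([ 0.11724829, -1.57154548, -2.60795857])}
```

```bash
sed -i "s/np.array(d\['rotation'\])/cv2.Rodrigues(np.array(d['rotation'],float))[0]/" h.py; echo ok
```

```text
ok
```

View pics/scene0.png

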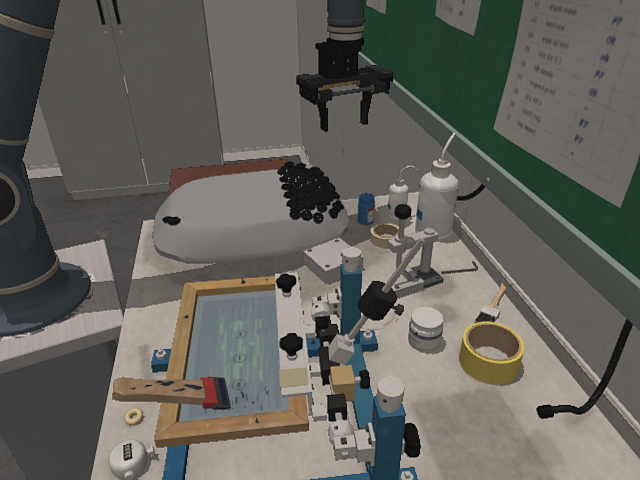

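View pics/side0.png

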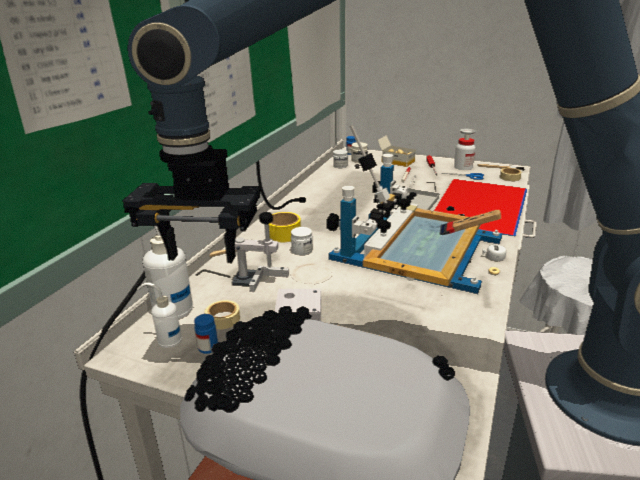

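```bash
python3 - <<'E'
from h import *
a=dict(np.load('scene.npz'));b=dict(np.load('side.npz'));w=grab('wrist')
save(w,'wrist0')
print({k:v for k,v in w.items() if k not in('img','range_z')})
ca=cv2.resize(a['img'][180:310,290:450],(640,520),interpolation=cv2.INTER_CUBIC)
cb=cv2.resize(b['img'][200:360,180:340],(600,600),interpolation=cv2.INTER_CUBIC)
cv2.imwrite('pics/ca.png',ca[:,:,::-1]);cv2.imwrite('pics/cb.png',cb[:,:,::-1])
P=pts(a);Q=pts(b)
for u,v in[(330,257),(403,209),(427,275),(366,208),(385,228),(426,315),(350,190),(398,240),(347,230)]: print('scene',u,v,P[v,u].round(3))
for u,v in[(300,302),(305,312),(266,216),(255,245),(255,275),(223,306),(205,320),(302,232),(275,268),(310,318)]: print('side',u,v,Q[v,u].round(3))
E
```

```text
{'fx': 371.64829954431775, 'fy': 371.64829954431775, 'cx': 318.3947431190517, 'cy': 235.26470123311705, 'eye': array([0.67349269, 0.07027979, 0.38284408]), 'rotation': array([-2.66389012e-01,  6.63788552e-04,  1.59819024e-05])}
scene 330 257 [ 0.541 -0.187  0.032]
scene 403 209 [ 0.632 -0.293  0.17 ]
scene 427 275 [ 0.694 -0.304  0.013]
scene 366 208 [ 0.696 -0.064  0.045]
scene 385 228 [ 0.714 -0.119  0.016]
scene 426 315 [ 0.591 -0.436  0.053]
scene 350 190 [ 1.145  0.807 -0.401]
scene 398 240 [ 0.627 -0.293  0.107]
scene 347 230 [ 0.645 -0.069  0.003]
side 300 302 [ 0.55  -0.165  0.034]
side 305 312 [ 0.521 -0.054  0.09 ]
side 266 216 [ 0.635 -0.278  0.17 ]
side 255 245 [ 0.664 -0.275  0.101]
side 255 275 [ 0.672 -0.281  0.02 ]
side 223 306 [ 0.711 -0.16   0.017]
side 205 320 [ 0.703 -0.042  0.068]
side 302 232 [ 0.588 -0.434  0.056]
side 275 268 [0.387 0.691 0.627]
side 310 318 [ 0.513 -0.06   0.073]
```

View pics/wrist0.png

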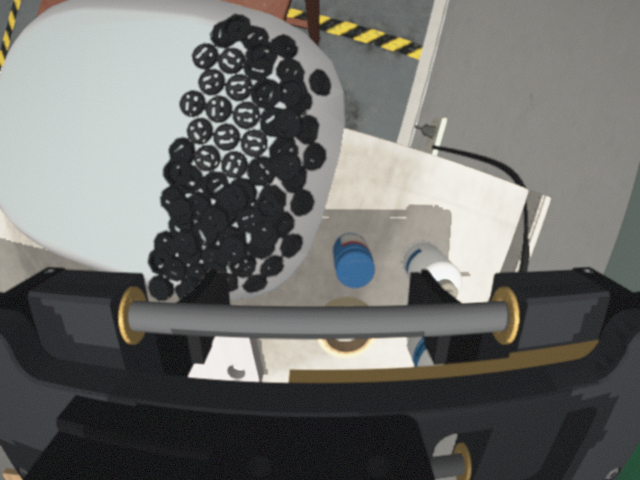

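View pics/cb.png

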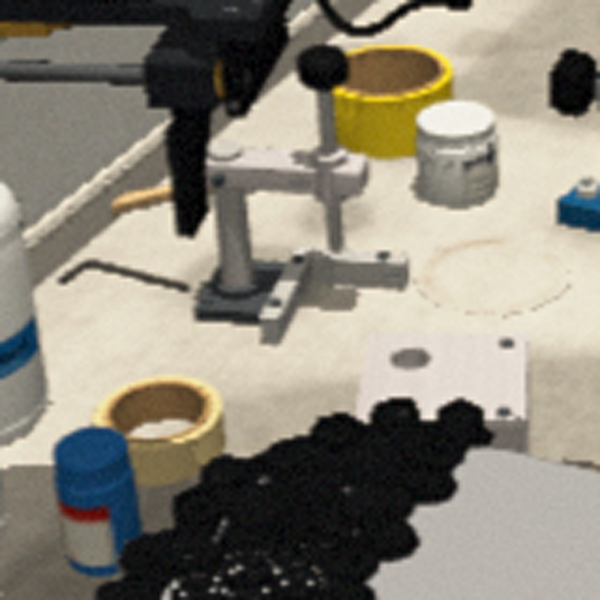

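View pics/ca.png

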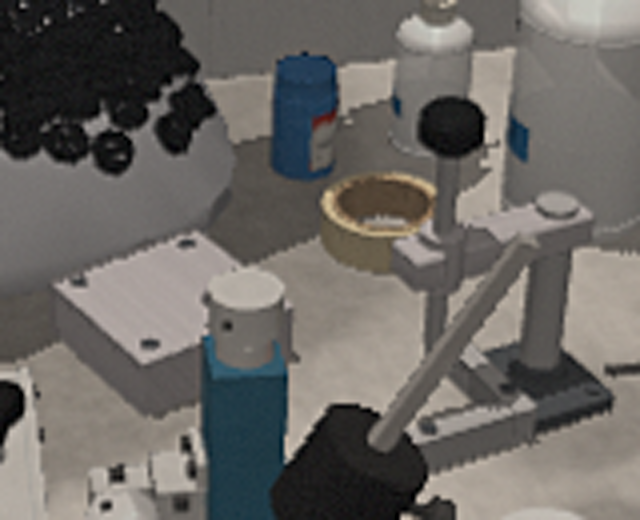

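```bash
cat > m.py <<'E'
from h import *
a=dict(np.load('scene.npz'));b=dict(np.load('side.npz'))
P=np.array([0,0,0.])
def sel(d,lo,hi,x0,x1,y0,y1):
    Q=pts(d);m=(Q[...,2]>lo)&(Q[...,2]<hi)&(Q[...,0]>x0)&(Q[...,0]<x1)&(Q[...,1]>y0)&(Q[...,1]<y1)
    return Q[m]
if __name__=='__main__':
  V=np.zeros((600,700,3),np.uint8)  # 2mm... 0.4 mm/px*? map x .46-.74, y -.36..-.12 at .4mm
  for i,d in((0,a),(2,b)):
    n='scene' if i==0 else 'side'
    B=sel(d,.027,.038,.47,.62,-.27,-.11); print(n,'block top',len(B),B.mean(0),B[:,2].std()); 
    r=cv2.minAreaRect((B[:,:2]*1000).astype(np.float32)); print(r)
    K=sel(d,.15,.19,.59,.68,-.33,-.24); print('knob',len(K),K.mean(0),K.min(0),K.max(0))
    t=K[K[:,2]>K[:,2].max()-.006];print('top',len(t),t.mean(0))
    F=sel(d,.016,.024,.57,.70,-.34,-.2); print('fence',len(F))
    for S,c in((B,1),(F,i)):
        for x,y,z in S: cv2.circle(V,(int((x-.46)/.0004),int((-.12-y)/.0004)),1,(90,90,90) if c==1 else (255,0,0) if i==0 else (0,0,255),-1)
  cv2.imwrite('pics/top.png',V)
E
python3 m.py
```

```text
scene block top 946 [ 0.5418752  -0.17169546  0.0313504 ] 0.0012068660715386912
((551.6614379882812, -174.0633544921875), (92.23892211914062, 94.34004974365234), 5.7476654052734375)
knob 218 [ 0.63084959 -0.2921892   0.16505478] [ 0.62019437 -0.3029648   0.15073751] [ 0.64763221 -0.2717677   0.17177335]
top 123 [ 0.63259517 -0.28970974  0.16924233]
fence 315
side block top 899 [ 0.55240709 -0.17544754  0.03303437] 0.001364784174291371
((555.6036376953125, -171.66915893554688), (90.17864990234375, 92.5545654296875), 5.1658124923706055)
knob 150 [ 0.63704973 -0.27706221  0.1661065 ] [ 0.62409782 -0.29664147  0.15153521] [ 0.65184799 -0.26562795  0.17390311]
top 72 [ 0.63777543 -0.28042025  0.1711995 ]
fence 260
```

View pics/top.png

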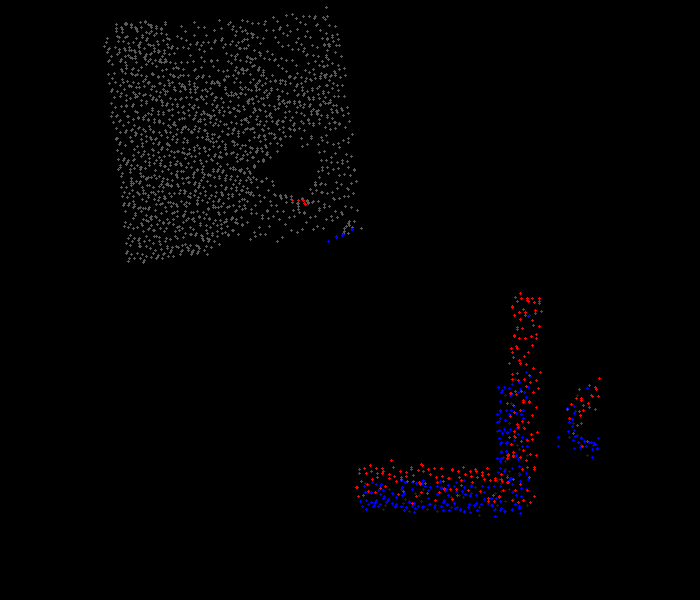

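```bash
python3 - <<'E'
from m import *
H=np.full((30,20),-1.)
for d in(a,b):
    Q=sel(d,-.01,.35,.36,.76,-.54,.06)
    i=((.06-Q[:,1])/.02).astype(int);j=((Q[:,0]-.36)/.02).astype(int)
    g=(Q[:,2]<.2)|(Q[:,1]<-.2)
    np.maximum.at(H,(i[g],j[g]),Q[g,2])
print('y\\x  ',' '.join('%3d'%(370+20*k) for k in range(20)))
for i in range(30): print('%4d  '%(50-20*i),' '.join('%3d'%(h*1000) if h>-.5 else '  .' for h in H[i]))
E
```

```text
y\x   370 390 410 430 450 470 490 510 530 550 570 590 610 630 650 670 690 710 730 750
  50    74  73  73  74  73  74  73  74  88  94  94  83  85  88  89  83  49   3   4   3
  30    74  74  74  73  73  74  74  75  84  94  94  93  95  90  91  35  23   3   3   3
  10    74  74  73  74  74  74  74  75  83  95  94  94  93  92  90  57   1   3   3   3
 -10    73  73  74  73  74  74  74  77  90  93  94  95  93  89  68  29   1   3   3   2
 -30    71  72  73  74  74  74  75  91  93  94  94  93  93  87  59  26  69  69  68   3
 -50    60  65  68  71  72  73  74  92  92  92  92  93  83  70  47   1  68  69  68  29
 -70    26  38  45  54  67  69  71  90  92  91  92  78  66  54  22   1  67  68   1  63
 -90     1   1   0  22  27  39  44  47  68  72  64  46  36  26   0   1   4   2   .   3
-110     3   3   1   1   1   2   1  22  28  27  24  19   0   1   1  26  28  27  26   1
-130     3   3   3   2   3   2   1  35  35  35  34  35   .   1   2  27  27  23  28  -1
-150     3   3   3   2   3   3   3  36  36  35  35  34   .   3   3  27  27  27  28   3
-170     3   3   2   2   4   3   4  34  36  35  35  35  3
[... 895 characters left out ...]
   2
-390   105 104 113 114 192 194 194 118 115   3   3   2   4   3   2   3   2   3   2   3
-410   106 111 113 113 191 193 193 121   3   4  55  58  59   3   3   1   3   3   3   9
-430   105 132 130 111  28  26 109  22   3  18  58  58  58   2   3   1   1  10  12 321
-450   105 132 132 114  27  26   2   2   3  38  57  60  58   2   2   1   9  10  12 349
-470   114 113 114  30  29  24   2   3   2   4  56  56  55  42  47  44   .   7   8 349
-490   114 146 146 207  27   1   .   4   3   3   1   1  47  49  49  48  48   3   2 349
-510   136 152 218 231 228   .   0   4   3   3   2   1  50  47   1  47  48   3 312 349
-530   120 142 225 231 270 295   1   2   3   3   2   1  49   .   .   1  47   3 348 349
```

```bash
python3 - <<'E'
from m import *
P=pts(a)
for u in (285,295,300,304,325,330,335,340,345):
    print(u,[tuple((P[v,u]*1000).astype(int)) for v in range(222,262,3)][:14])
E
```

```text
285 [(np.int64(496), np.int64(-65), np.int64(62)), (np.int64(495), np.int64(-69), np.int64(57)), (np.int64(493), np.int64(-73), np.int64(52)), (np.int64(493), np.int64(-71), np.int64(44)), (np.int64(490), np.int64(-78), np.int64(41)), (np.int64(489), np.int64(-80), np.int64(35)), (np.int64(487), np.int64(-84), np.int64(30)), (np.int64(485), np.int64(-88), np.int64(26)), (np.int64(483), np.int64(-91), np.int64(21)), (np.int64(483), np.int64(-91), np.int64(13)), (np.int64(480), np.int64(-95), np.int64(9)), (np.int64(480), np.int64(-94), np.int64(1)), (np.int64(477), np.int64(-101), np.int64(-1)), (np.int64(472), np.int64(-114), np.int64(0))]
295 [(np.int64(518), np.int64(-67), np.int64(57)), (np.int64(515), np.int64(-74), np.int64(54)), (np.int64(514), np.int64(-75), np.int64(47)), (np.int64(512), np.int64(-80), np.int64(43)), (np.int64(510), np.int64(-83), np.int64(38)), (np.int64(508), np.int64(-88), np.int64(34)), (np.int64(507), np.int64(-88), np.int64(27)), (np.int64(506), np.int64(-90), np.int64(21)), (np.int64(503), np.int64(-98), np.int64(19)), (np.int64(502), np.int64(-99), np
[... 4088 characters left out ...]
nt64(553), np.int64(-207), np.int64(31))]
345 [(np.int64(642), np.int64(-62), np.int64(21)), (np.int64(636), np.int64(-74), np.int64(21)), (np.int64(634), np.int64(-77), np.int64(15)), (np.int64(637), np.int64(-73), np.int64(5)), (np.int64(635), np.int64(-76), np.int64(0)), (np.int64(630), np.int64(-85), np.int64(-2)), (np.int64(624), np.int64(-96), np.int64(-2)), (np.int64(593), np.int64(-153), np.int64(31)), (np.int64(587), np.int64(-164), np.int64(31)), (np.int64(465), np.int64(-386), np.int64(191)), (np.int64(462), np.int64(-391), np.int64(189)), (np.int64(458), np.int64(-399), np.int64(190)), (np.int64(457), np.int64(-401), np.int64(186)), (np.int64(456), np.int64(-401), np.int64(182))]
```

```bash
python3 -m crank '[{"rot":[0,4,-2],"offset":[-4,-4,0],"fingers":0.5},{"rot":[0,9,-5],"offset":[-8,-8,2],"fingers":0.5},{"rot":[0,9,-5],"offset":[-11.4,-12.5,5],"fingers":0.5},{"rot":[0,9,-5],"offset":[-11.4,-12.5,7],"fingers":0.5},{"rot":[0,9,-5],"offset":[-11.4,-12.5,7],"fingers":0.5},{"rot":[0,9,-5],"offset":[-11.4,-12.5,7],"fingers":0.5},{"rot":[0,9,-5],"offset":[-11.4,-12.5,7],"fingers":0.5},{"rot":[0,9,-5],"offset":[-11.4,-12.5,7],"fingers":0.5}]'
python3 - <<'E'
from h import *
s=manip.read_state(); R=cv2.Rodrigues(s['eef_rot'])[0]; print(s['ee_pos'],'\n',R.round(3))
a=grab('scene');b=grab('side')
ca=cv2.resize(a['img'][180:310,240:400],(400,325),interpolation=cv2.INTER_CUBIC)
cb=cv2.resize(b['img'][200:330,180:340],(400,325),interpolation=cv2.INTER_CUBIC)
cv2.imwrite('pics/c1.png',np.hstack([ca,cb])[:,:,::-1])
E
```

```text
t: 0.95
ee_pos: [0.5518, -0.1127, 0.1537]
eef_rot: [-2.042, -2.235, -0.171]
ft_force: [0.5, 0.3, -0.5]
finger_gap: 0.0439
grip_force: 0.0
[ 0.55178816 -0.11268387  0.15365765] 
 [[-0.09   0.996 -0.005]
 [ 0.984  0.089  0.156]
 [ 0.156  0.01  -0.988]]
```

View pics/c1.png

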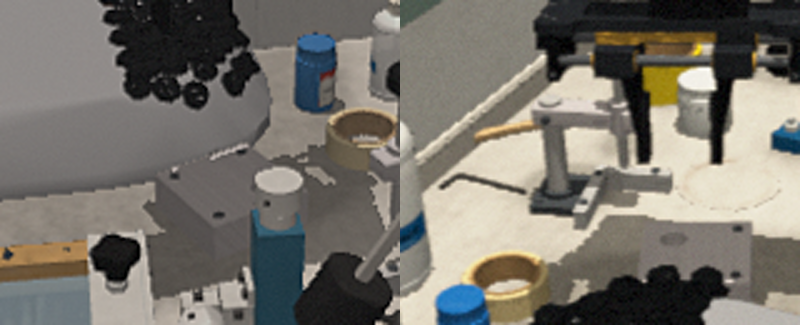

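```bash
python3 -m crank '[{"rot":[0,0,0],"offset":[-0.5,-0.1,3],"fingers":0.5},{"rot":[0,0,0],"offset":[-1,-0.2,6],"fingers":0.5},{"rot":[0,0,0],"offset":[-1.5,-0.2,9],"fingers":0.5},{"rot":[0,0,0],"offset":[-1.7,-0.3,10.5],"fingers":0.5},{"rot":[0,0,0],"offset":[-1.9,-0.3,11.5],"fingers":0.5},{"rot":[0,0,0],"offset":[-2,-0.3,12.2],"fingers":0.5},{"rot":[0,0,0],"offset":[-2.1,-0.3,12.6],"fingers":0.5},{"rot":[0,0,0],"offset":[-2.1,-0.3,12.6],"fingers":0.5}]'
```

```text
t: 1.85
ee_pos: [0.5484, -0.1151, 0.025]
eef_rot: [-2.044, -2.232, -0.169]
ft_force: [-0.5, 0.5, 0.2]
finger_gap: 0.0434
grip_force: 0.1
```

```bash
python3 -m crank '[{"rot":[0,0,0],"offset":[-0.1,0,0.5],"fingers":0.5},{"rot":[0,0,0],"offset":[-0.2,0,1],"fingers":0.5},{"rot":[0,0,0],"offset":[-0.2,0,1],"fingers":0.5}]' ; python3 -m crank '[{"rot":[0,0,0],"offset":[-0.2,0,0],"fingers":0.5},{"rot":[0,0,0],"offset":[-0.4,0,-0.1],"fingers":0.5},{"rot":[0,0,0],"offset":[-0.6,-0.1,-0.1],"fingers":0.5},{"rot":[0,0,0],"offset":[-0.8,-0.1,-0.1],"fingers":0.5},{"rot":[0,0,0],"offset":[-1,-0.1,-0.2],"fingers":0.5}]'
```

```text
t: 2.15
ee_pos: [0.5488, -0.114, 0.0148]
eef_rot: [-2.042, -2.232, -0.171]
ft_force: [1.0, 4.3, 1.8]
finger_gap: 0.0432
grip_force: 2.4
t: 2.65
ee_pos: [0.5478, -0.1251, 0.015]
eef_rot: [-2.043, -2.231, -0.169]
ft_force: [-0.2, 3.7, -0.5]
finger_gap: 0.0435
grip_force: 1.3
```

```bash
python3 -m crank '[{"rot":[-0.2,0,1],"offset":[-0.7,0,-0.1],"fingers":0.5},{"rot":[-0.3,0,2],"offset":[-1.5,0,-0.2],"fingers":0.5},{"rot":[-0.5,0,3],"offset":[-2.3,-0.1,-0.4],"fingers":0.5},{"rot":[-0.6,0,4],"offset":[-3.1,-0.1,-0.5],"fingers":0.5},{"rot":[-0.8,0,5],"offset":[-3.9,-0.1,-0.6],"fingers":0.5},{"rot":[-1,0,6],"offset":[-4.7,-0.2,-0.7],"fingers":0.5},{"rot":[-1.1,0,6.9],"offset":[-5.5,-0.2,-0.9],"fingers":0.5},{"rot":[-1.1,0,6.9],"offset":[-6.3,-0.2,-1],"fingers":0.5},{"rot":[-1.1,0,6.9],"offset":[-7,-0.2,-1.1],"fingers":0.5},{"rot":[-1.1,0,6.9],"offset":[-7,-0.2,-1.1],"fingers":0.5}]'
python3 - <<'E'
from m import *
s=manip.read_state(); print(cv2.Rodrigues(s['eef_rot'])[0].round(3))
b=grab('side');a=grab('scene')
for n,d in(('side',b),('scene',a)):
    B=sel(d,.027,.038,.47,.65,-.31,-.19); print(n,len(B),cv2.minAreaRect((B[:,:2]*1000).astype(np.float32)))
    g=cv2.cvtColor(d['img'],cv2.COLOR_RGB2HSV)
cb=cv2.resize(b['img'][200:330,180:340],(400,325),interpolation=cv2.INTER_CUBIC)
ca=cv2.resize(a['img'][200:330,290:450],(400,325),interpolation=cv2.INTER_CUBIC)
cv2.imwrite('pics/c2.png',np.hstack([ca,cb])[:,:,::-1])
E
```

```text
t: 3.65
ee_pos: [0.552, -0.1981, 0.0149]
eef_rot: [-2.183, -2.105, -0.179]
ft_force: [-0.3, 2.4, 2.2]
finger_gap: 0.0431
grip_force: 1.1
[[ 0.035  0.999  0.012]
 [ 0.987 -0.037  0.156]
 [ 0.156  0.007 -0.988]]
side 611 ((550.59619140625, -239.10003662109375), (100.00651550292969, 90.43050384521484), 88.11772155761719)
scene 638 ((546.5097045898438, -248.75489807128906), (109.72264862060547, 91.64032745361328), 88.69129943847656)
```

View pics/c2.png

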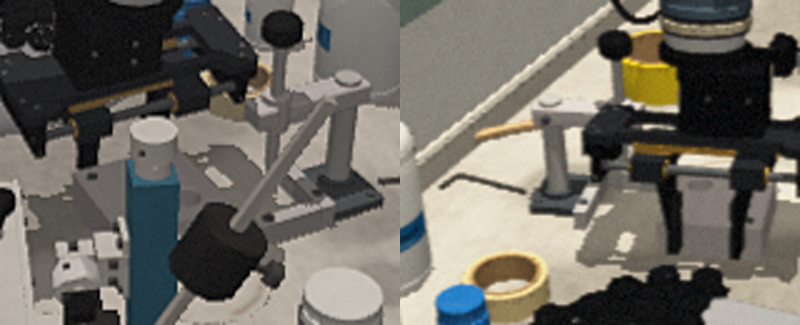

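```bash
python3 -m crank '[{"rot":[0,0,0],"offset":[0.8,0,0.1],"fingers":0.5},{"rot":[0,0,0],"offset":[1.8,0,-2.5],"fingers":0.5},{"rot":[0,0,0],"offset":[2.5,0,-6],"fingers":0.4},{"rot":[0,0,0],"offset":[3.3,0,-9],"fingers":0.4},{"rot":[0,-5,0],"offset":[3.3,-2,-10],"fingers":0.4},{"rot":[0,-9,0],"offset":[3.3,-4,-10],"fingers":0.4},{"rot":[0,-9,0],"offset":[2.3,-4,-10],"fingers":0.4}]'
python3 -c "
from h import *
s=manip.read_state();print(cv2.Rodrigues(s['eef_rot'])[0].round(3),s['q'].round(2))"
```

```text
t: 4.45
ee_pos: [0.5099, -0.1846, 0.1175]
eef_rot: [2.251, 2.186, 0.007]
ft_force: [0.9, 1.1, 0.1]
finger_gap: 0.0349
grip_force: 0.0
[[ 0.029  1.     0.006]
 [ 1.    -0.029  0.   ]
 [ 0.001  0.006 -1.   ]] [ 0.26  0.37  0.01  1.96 -0.01  0.8   0.25]
```

```bash
python3 -m crank '[{"rot":[0,0,-8.5],"offset":[-0.5,-0.5,0],"fingers":0.4},{"rot":[0,0,-17],"offset":[-1,-0.5,0],"fingers":0.4},{"rot":[0,0,-25.5],"offset":[-2,-1,0],"fingers":0.4},{"rot":[0,0,-34],"offset":[-2,-1,0],"fingers":0.4},{"rot":[0,0,-42.5],"offset":[-3,-1,0],"fingers":0.4},{"rot":[0,0,-51],"offset":[-3,-1,0],"fingers":0.4},{"rot":[0,0,-59.5],"offset":[-4,-2,0],"fingers":0.4},{"rot":[0,0,-68],"offset":[-5,-2.3,0],"fingers":0.4},{"rot":[0,0,-76.5],"offset":[-6,-2.4,0],"fingers":0.4},{"rot":[0,0,-85],"offset":[-6.6,-2.4,0],"fingers":0.4}]'
python3 -m crank '[{"rot":[0,0,-5],"offset":[0,0,0],"fingers":0.4},{"rot":[0,0,-5],"offset":[0,0,0],"fingers":0.4}]'
python3 -c "
from h import *
s=manip.read_state();print(cv2.Rodrigues(s['eef_rot'])[0].round(3),s['q'].round(2))"
```

```text
t: 5.45
ee_pos: [0.4851, -0.2553, 0.1165]
eef_rot: [0.185, 3.129, 0.0]
ft_force: [0.5, 0.2, -0.4]
finger_gap: 0.0349
grip_force: 0.0
t: 5.65
ee_pos: [0.4853, -0.2545, 0.1164]
eef_rot: [0.058, 3.134, 0.001]
ft_force: [-0.1, -0.9, 0.3]
finger_gap: 0.0348
grip_force: 0.0
[[-0.999  0.037  0.007]
 [ 0.037  0.999  0.001]
 [-0.007  0.001 -1.   ]] [ 0.66  0.4  -0.32  1.93  0.16  0.82  1.79]
```

```bash
python3 -m crank '[{"rot":[0,0,0],"offset":[0,0,4],"fingers":0.4},{"rot":[0,0,0],"offset":[0,0,7],"fingers":0.4},{"rot":[0,0,0],"offset":[0,0,9],"fingers":0.4},{"rot":[0,0,0],"offset":[0,0,10.2],"fingers":0.4},{"rot":[0,0,0],"offset":[0,0,10.2],"fingers":0.4},{"rot":[0,0,0],"offset":[-0.8,0,10.2],"fingers":0.4},{"rot":[0,0,0],"offset":[-1.6,0,10.2],"fingers":0.4}]'
python3 -m crank '[{"rot":[0,0,0],"offset":[-0.7,0,0],"fingers":0.4},{"rot":[0,0,0],"offset":[-1.4,0,0],"fingers":0.4},{"rot":[0,0,0],"offset":[-2.1,0,0],"fingers":0.4},{"rot":[0,0,0],"offset":[-2.8,0,0],"fingers":0.4},{"rot":[0,0,0],"offset":[-3.5,0,0],"fingers":0.4},{"rot":[0,0,0],"offset":[-4.1,0,0],"fingers":0.4},{"rot":[0,0,0],"offset":[-4.7,0,0],"fingers":0.4},{"rot":[0,0,0],"offset":[-5.2,0,0],"fingers":0.4}]'
```

```text
t: 6.35
ee_pos: [0.5022, -0.2542, 0.0157]
eef_rot: [0.056, 3.135, 0.0]
ft_force: [-2.2, 0.3, -1.2]
finger_gap: 0.0347
grip_force: 1.3
t: 7.15
ee_pos: [0.5534, -0.2559, 0.0156]
eef_rot: [0.056, 3.137, 0.001]
ft_force: [-5.8, -0.4, 4.6]
finger_gap: 0.0349
grip_force: 3.2
```

```bash
for i in 1 2; do python3 -m crank '[{"rot":[0,0,0],"offset":[-0.1,0,0],"fingers":0.4},{"rot":[0,0,0],"offset":[-0.2,0,0],"fingers":0.4}]'|grep -E "pos|force"; done
```

```text
ee_pos: [0.5559, -0.2558, 0.0156]
ft_force: [-6.6, -0.3, 4.4]
grip_force: 3.2
ee_pos: [0.5561, -0.2558, 0.0156]
ft_force: [-9.6, 0.3, 8.5]
grip_force: 4.6
```

```bash
python3 -m crank '[{"rot":[0,0,0],"offset":[-0.1,0,0],"fingers":0.4},{"rot":[0,0,0],"offset":[-0.2,0,0],"fingers":0.4},{"rot":[0,0,0],"offset":[-0.2,0,0],"fingers":0.4}]'|grep -E "pos|force|rot"
python3 - <<'E'
from m import *
b=grab('side')
B=sel(b,.027,.038,.52,.70,-.33,-.19); print(len(B),cv2.minAreaRect((B[:,:2]*1000).astype(np.float32)))
cb=cv2.resize(b['img'][220:320,200:340],(784,560),interpolation=cv2.INTER_CUBIC)
cv2.imwrite('pics/c3.png',cb[:,:,::-1])
E
```

```text
ee_pos: [0.5589, -0.2559, 0.0156]
eef_rot: [0.056, 3.137, 0.001]
ft_force: [-6.3, -0.0, 4.8]
grip_force: 3.3
737 ((631.321044921875, -243.69580078125), (84.48177337646484, 150.54806518554688), 48.9186897277832)
```

View pics/c3.png

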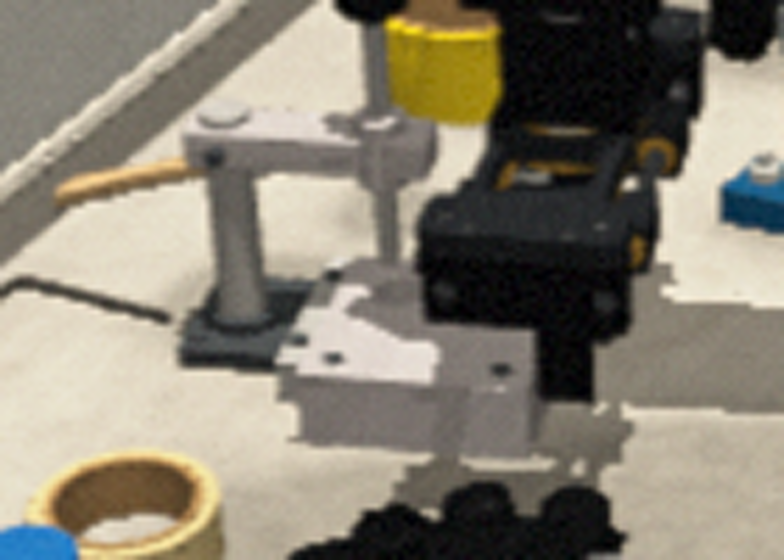

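```bash
for i in 1 2 3; do python3 -m crank '[{"rot":[0,0,0],"offset":[-0.1,0,0],"fingers":0.4},{"rot":[0,0,0],"offset":[-0.2,0,0],"fingers":0.4},{"rot":[0,0,0],"offset":[-0.2,0,0],"fingers":0.4}]'|grep -E "pos|ft_force"; done
```

```text
ee_pos: [0.561, -0.2561, 0.0156]
ft_force: [-6.2, 0.7, 4.9]
ee_pos: [0.5632, -0.2561, 0.0156]
ft_force: [-6.5, -0.5, 4.0]
ee_pos: [0.5636, -0.2562, 0.0155]
ft_force: [-9.1, 0.2, 7.3]
```

```bash
for i in 1 2 3; do python3 -m crank '[{"rot":[0,0,0],"offset":[-0.1,0,0],"fingers":0.4},{"rot":[0,0,0],"offset":[-0.1,0,0],"fingers":0.4}]'|grep -E "pos|ft_force"; done; python3 -c "
from m import *
s=manip.read_state();print(cv2.Rodrigues(s['eef_rot'])[0].round(3),s['t'])"
```

```text
ee_pos: [0.5636, -0.2562, 0.0155]
ft_force: [-11.5, 1.0, 10.2]
ee_pos: [0.5637, -0.2562, 0.0155]
ft_force: [-13.1, 1.0, 12.4]
ee_pos: [0.5637, -0.2562, 0.0155]
ft_force: [-15.4, 2.4, 14.1]
[[-0.999  0.036 -0.005]
 [ 0.036  0.999  0.001]
 [ 0.005  0.001 -1.   ]] 9.4
```

```bash
python3 -m crank '[{"rot":[0,0,0],"offset":[1.5,0,0],"fingers":0.4},{"rot":[0,0,0],"offset":[2,0.5,-4],"fingers":0.4},{"rot":[0,0,0],"offset":[3,1,-8],"fingers":0.4},{"rot":[0,0,0],"offset":[3,2,-12.5],"fingers":0.4},{"rot":[0,0,8.5],"offset":[2,3,-12.5],"fingers":0.4},{"rot":[0,0,17],"offset":[1,4,-12.5],"fingers":0.4},{"rot":[0,0,25.5],"offset":[0,5,-12.5],"fingers":0.4},{"rot":[0,0,34],"offset":[-1,6,-12.5],"fingers":0.4},{"rot":[0,0,42.5],"offset":[-2,7,-12.5],"fingers":0.4},{"rot":[0,0,51],"offset":[-4.5,7,-12.5],"fingers":0.4}]|' 2>/dev/null || python3 -m crank '[{"rot":[0,0,0],"offset":[1.5,0,0],"fingers":0.4},{"rot":[0,0,0],"offset":[2,0.5,-4],"fingers":0.4},{"rot":[0,0,0],"offset":[3,1,-8],"fingers":0.4},{"rot":[0,0,0],"offset":[3,2,-12.5],"fingers":0.4},{"rot":[0,0,8.5],"offset":[2,3,-12.5],"fingers":0.4},{"rot":[0,0,17],"offset":[1,4,-12.5],"fingers":0.4},{"rot":[0,0,25.5],"offset":[0,5,-12.5],"fingers":0.4},{"rot":[0,0,34],"offset":[-1,6,-12.5],"fingers":0.4},{"rot":[0,0,42.5],"offset":[-2,7,-12.5],"fingers":0.4},{"rot":[0,0,51],"offset":[-4.5,7,-12.5],"fingers":0.4}]'
python3 -m crank '[{"rot":[0,0,8.5],"offset":[0,0,0],"fingers":0.4},{"rot":[0,0,17],"offset":[0,0,0],"fingers":0.4},{"rot":[0,0,25.5],"offset":[0,0,0],"fingers":0.4},{"rot":[0,0,34],"offset":[0,0,0],"fingers":0.4},{"rot":[0,0,39],"offset":[0,0,0],"fingers":0.4},{"rot":[0,0,39],"offset":[0,0,0],"fingers":0.4}]'
python3 - <<'E'
from m import *
s=manip.read_state();print(cv2.Rodrigues(s['eef_rot'])[0].round(3),s['q'].round(2))
b=grab('side');a=grab('scene')
for d in(a,b):
    B=sel(d,.027,.038,.54,.69,-.325,-.19); print(len(B),cv2.minAreaRect((B[:,:2]*1000).astype(np.float32)))
cb=cv2.resize(b['img'][220:310,210:320],(400,327),interpolation=cv2.INTER_CUBIC)
ca=cv2.resize(a['img'][200:290,340:450],(400,327),interpolation=cv2.INTER_CUBIC)
cv2.imwrite('pics/c4.png',np.hstack([ca,cb])[:,:,::-1])
E
```

```text
t: 10.4
ee_pos: [0.617, -0.1856, 0.1416]
eef_rot: [1.403, 2.801, 0.009]
ft_force: [0.4, 0.0, 0.3]
finger_gap: 0.0346
grip_force: 0.0
t: 11.0
ee_pos: [0.6175, -0.1872, 0.1414]
eef_rot: [2.253, 2.179, 0.012]
ft_force: [-0.4, -0.8, -0.4]
finger_gap: 0.035
grip_force: 0.0
[[ 0.033  0.999  0.011]
 [ 0.999 -0.033 -0.   ]
 [ 0.     0.011 -1.   ]] [ 0.2   0.49  0.04  1.7  -0.03  0.94  0.22]
1020 ((630.4649047851562, -260.62640380859375), (95.1798095703125, 120.67581939697266), 88.09538269042969)
976 ((619.85888671875, -257.22772216796875), (96.97220611572266, 91.06616973876953), 88.07713317871094)
```

View pics/c4.png

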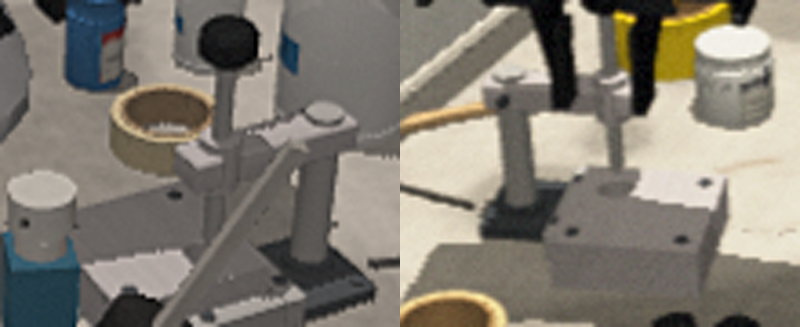

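Views so far confirm it: the block is flat on the back fence, about 10 mm short of the side fence. I'll come down behind its +y face.

```bash
python3 -m crank '[{"rot":[0,0,0],"offset":[0.3,-0.5,4],"fingers":0.4},{"rot":[0,0,0],"offset":[0.3,-0.5,8],"fingers":0.4},{"rot":[0,0,0],"offset":[0.3,-0.5,11],"fingers":0.4},{"rot":[0,0,0],"offset":[0.2,-0.5,12.6],"fingers":0.4},{"rot":[0,0,0],"offset":[-0.5,-0.5,12.6],"fingers":0.4},{"rot":[0,0,0],"offset":[-1.1,-0.5,12.6],"fingers":0.4}]'; for i in 1 2 3; do python3 -m crank '[{"rot":[0,0,0],"offset":[-0.1,0,0],"fingers":0.4},{"rot":[0,0,0],"offset":[-0.2,0,0],"fingers":0.4},{"rot":[0,0,0],"offset":[-0.2,0,0],"fingers":0.4}]'|grep -E "pos|ft_force"; done
```

```text
t: 11.7
ee_pos: [0.6122, -0.1997, 0.0158]
eef_rot: [2.255, 2.178, 0.01]
ft_force: [0.2, 0.2, 0.4]
finger_gap: 0.0352
grip_force: 0.0
ee_pos: [0.6118, -0.201, 0.0159]
ft_force: [0.6, -0.8, 0.4]
ee_pos: [0.6111, -0.2025, 0.0148]
ft_force: [-0.4, 0.6, -0.5]
ee_pos: [0.611, -0.2027, 0.0148]
ft_force: [-0.8, 5.1, 3.4]
```

```bash
for i in 1 2 3 4 5; do python3 -m crank '[{"rot":[0,0,0],"offset":[-0.1,0,0],"fingers":0.4},{"rot":[0,0,0],"offset":[-0.2,0,0],"fingers":0.4},{"rot":[0,0,0],"offset":[-0.2,0,0],"fingers":0.4}]'|grep -E "pos|ft_force"; done
```

```text
ee_pos: [0.6109, -0.2029, 0.0148]
ft_force: [-2.2, 8.5, 3.8]
ee_pos: [0.6108, -0.2052, 0.0148]
ft_force: [-0.9, 6.9, 4.4]
ee_pos: [0.6108, -0.2071, 0.0148]
ft_force: [-0.6, 6.8, 4.4]
ee_pos: [0.6107, -0.2087, 0.0148]
ft_force: [-2.0, 8.3, 5.1]
ee_pos: [0.6107, -0.2088, 0.0148]
ft_force: [-2.7, 12.1, 5.4]
```

```bash
for i in 1 2 3 4; do python3 -m crank '[{"rot":[0,0,0],"offset":[-0.1,0,0],"fingers":0.4},{"rot":[0,0,0],"offset":[-0.15,0,0],"fingers":0.4},{"rot":[0,0,0],"offset":[-0.15,0,0],"fingers":0.4}]'|grep -E "pos|ft_force"; done
```

```text
ee_pos: [0.6107, -0.2088, 0.0148]
ft_force: [-1.7, 13.1, 6.9]
ee_pos: [0.6107, -0.2088, 0.0148]
ft_force: [-2.3, 16.1, 7.7]
ee_pos: [0.6107, -0.2088, 0.0148]
ft_force: [-3.1, 17.6, 8.5]
ee_pos: [0.6107, -0.2088, 0.0148]
ft_force: [-3.1, 20.2, 10.0]
```

```bash
python3 -m crank '[{"rot":[0,0,0],"offset":[2.8,0,0],"fingers":0.4},{"rot":[0,0,0],"offset":[3,0,-4],"fingers":0.4},{"rot":[0,0,0],"offset":[3,0,-8],"fingers":0.4},{"rot":[0,0,0],"offset":[3,-1,-12.5],"fingers":0.4},{"rot":[0,0,-8.5],"offset":[2,-2,-12.5],"fingers":0.4},{"rot":[0,0,-17],"offset":[1,-3,-12.5],"fingers":0.4},{"rot":[0,0,-25.5],"offset":[0,-5,-12.5],"fingers":0.4},{"rot":[0,0,-34],"offset":[-1,-7,-12.5],"fingers":0.4},{"rot":[0,0,-42.5],"offset":[-2,-8,-12.5],"fingers":0.4},{"rot":[0,0,-51],"offset":[-3,-8,-12.5],"fingers":0.4}]'
python3 -m crank '[{"rot":[0,0,-8.5],"offset":[0,0,0],"fingers":0.4},{"rot":[0,0,-17],"offset":[0,0,0],"fingers":0.4},{"rot":[0,0,-25.5],"offset":[0,0,0],"fingers":0.4},{"rot":[0,0,-34],"offset":[0,0,0],"fingers":0.4},{"rot":[0,0,-39],"offset":[0,0,0],"fingers":0.4},{"rot":[0,0,-39],"offset":[0,0,0],"fingers":0.4}]'
```

```text
t: 16.3
ee_pos: [0.5263, -0.2498, 0.139]
eef_rot: [1.092, 2.94, 0.001]
ft_force: [0.8, 0.5, 0.5]
finger_gap: 0.0354
grip_force: 0.0
t: 16.9
ee_pos: [0.5281, -0.2491, 0.1389]
eef_rot: [0.057, 3.134, -0.001]
ft_force: [-0.7, 0.2, -0.3]
finger_gap: 0.0347
grip_force: 0.0
```

Now come down in front of the -x face and press the block +x again.

```bash
python3 -m crank '[{"rot":[0,0,0],"offset":[0,-0.5,4],"fingers":0.4},{"rot":[0,0,0],"offset":[0,-0.5,8],"fingers":0.4},{"rot":[0,0,0],"offset":[0,-0.5,11],"fingers":0.4},{"rot":[0,0,0],"offset":[0,-0.5,12.3],"fingers":0.4},{"rot":[0,0,0],"offset":[-1,-0.5,12.3],"fingers":0.4},{"rot":[0,0,0],"offset":[-2,-0.5,12.3],"fingers":0.4},{"rot":[0,0,0],"offset":[-3,-0.5,12.3],"fingers":0.4}]'|grep -E "pos|ft_force"; for i in 1 2 3 4 5; do python3 -m crank '[{"rot":[0,0,0],"offset":[-0.1,0,0],"fingers":0.4},{"rot":[0,0,0],"offset":[-0.2,0,0],"fingers":0.4},{"rot":[0,0,0],"offset":[-0.2,0,0],"fingers":0.4}]'|grep -E "pos|ft_force"; done
```

```text
ee_pos: [0.5621, -0.2543, 0.0184]
ft_force: [0.3, -0.4, -0.5]
ee_pos: [0.5615, -0.254, 0.0169]
ft_force: [-0.2, 0.5, -0.2]
ee_pos: [0.5632, -0.254, 0.0164]
ft_force: [0.0, 0.7, -0.5]
ee_pos: [0.5637, -0.254, 0.0162]
ft_force: [-4.4, 1.0, 4.0]
ee_pos: [0.5637, -0.254, 0.0161]
ft_force: [-9.7, 0.3, 7.9]
ee_pos: [0.5637, -0.254, 0.016]
ft_force: [-12.2, 2.1, 11.0]
```

```bash
python3 -m crank '[{"rot":[0,0,0],"offset":[2.5,0,0],"fingers":0.4},{"rot":[0,0,0],"offset":[3,0,-4],"fingers":0.3},{"rot":[0,0,0],"offset":[3,0,-8],"fingers":0.2},{"rot":[0,0,0],"offset":[3,0,-13],"fingers":0},{"rot":[0,0,0],"offset":[3,0,-18],"fingers":0},{"rot":[0,0,0],"offset":[3,0,-21.5],"fingers":0},{"rot":[0,0,0],"offset":[3,0,-21.5],"fingers":0},{"rot":[0,0,0],"offset":[3,0,-21.5],"fingers":0}]'
python3 - <<'E'
from m import *
b=grab('side');a=grab('scene')
for d in(a,b):
    B=sel(d,.027,.038,.54,.69,-.325,-.19); print(len(B),cv2.minAreaRect((B[:,:2]*1000).astype(np.float32)))
    K=sel(d,.15,.19,.60,.68,-.33,-.24); print('knob',len(K),(K.min(0)+K.max(0))/2,K[:,2].max())
s=manip.read_state();print(cv2.Rodrigues(s['eef_rot'])[0].round(3))
cb=cv2.resize(b['img'][200:310,200:320],(400,367),interpolation=cv2.INTER_CUBIC)
ca=cv2.resize(a['img'][190:300,340:460],(400,367),interpolation=cv2.INTER_CUBIC)
cv2.imwrite('pics/c5.png',np.hstack([ca,cb])[:,:,::-1])
E
```

```text
t: 19.9
ee_pos: [0.5385, -0.2533, 0.232]
eef_rot: [0.055, 3.131, -0.001]
ft_force: [0.3, -0.4, 0.3]
finger_gap: 0.0005
grip_force: 0.0
1024 ((630.5225219726562, -266.96331787109375), (94.10641479492188, 120.9079360961914), 87.23657989501953)
knob 218 [ 0.63352157 -0.28941199  0.16185904] 0.17174563392154646
965 ((620.0574951171875, -262.2017517089844), (95.88623809814453, 91.6973648071289), 87.6028060913086)
knob 152 [ 0.63756472 -0.28184607  0.16232382] 0.17390741113752317
[[-0.999  0.035  0.005]
 [ 0.035  0.999  0.001]
 [-0.005  0.002 -1.   ]]
```

View pics/c5.png

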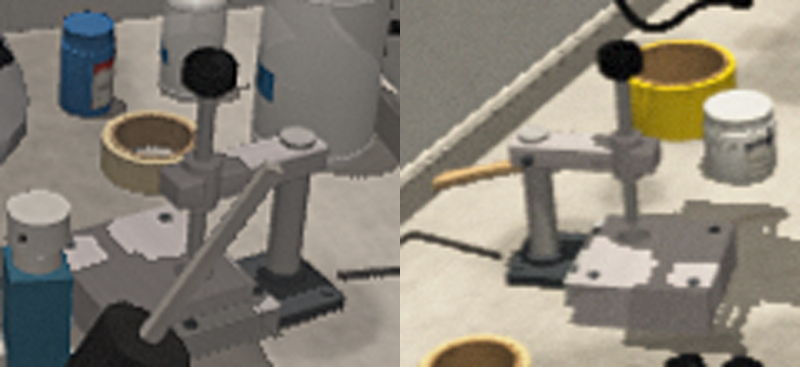

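```bash
python3 -m crank '[{"rot":[0,0,0],"offset":[-3,-0.8,0],"fingers":0},{"rot":[0,0,0],"offset":[-6,-1.6,0],"fingers":0},{"rot":[0,0,0],"offset":[-9,-2.4,0],"fingers":0},{"rot":[0,0,0],"offset":[-10,-2.7,1.5],"fingers":0},{"rot":[0,0,0],"offset":[-10,-2.7,3],"fingers":0},{"rot":[0,0,0],"offset":[-10,-2.7,4.2],"fingers":0},{"rot":[0,0,0],"offset":[-10,-2.7,4.7],"fingers":0},{"rot":[0,0,0],"offset":[-10,-2.7,4.7],"fingers":0}]'; for i in 1 2; do python3 -m crank '[{"rot":[0,0,0],"offset":[0,0,0.3],"fingers":0},{"rot":[0,0,0],"offset":[0,0,0.6],"fingers":0},{"rot":[0,0,0],"offset":[0,0,0.6],"fingers":0}]'|grep -E "pos|ft_force";done
```

```text
t: 20.8
ee_pos: [0.6354, -0.2834, 0.1835]
eef_rot: [0.055, 3.137, 0.002]
ft_force: [0.4, 0.2, -0.4]
finger_gap: 0.0006
grip_force: 0.0
ee_pos: [0.6369, -0.2837, 0.1791]
ft_force: [-0.4, 0.5, -0.7]
ee_pos: [0.6367, -0.2836, 0.1723]
ft_force: [-0.3, -0.9, -0.3]
```

Centred over the knob, just above it; press down slowly.

```bash
for i in 1 2 3 4 5 6; do python3 -m crank '[{"rot":[0,0,0],"offset":[0,0,0.2],"fingers":0},{"rot":[0,0,0],"offset":[0,0,0.4],"fingers":0},{"rot":[0,0,0],"offset":[0,0,0.5],"fingers":0},{"rot":[0,0,0],"offset":[0,0,0.5],"fingers":0}]'|grep -E "pos|ft_force";done
```

```text
ee_pos: [0.6372, -0.2837, 0.1679]
ft_force: [0.4, -0.5, 0.2]
ee_pos: [0.6372, -0.2837, 0.1626]
ft_force: [0.4, 0.1, 0.9]
ee_pos: [0.6371, -0.2836, 0.1575]
ft_force: [-0.3, -0.8, 1.0]
ee_pos: [0.6371, -0.2836, 0.1525]
ft_force: [-0.4, -0.3, -0.0]
ee_pos: [0.6371, -0.2837, 0.1475]
ft_force: [-0.1, -0.1, -0.7]
ee_pos: [0.6372, -0.2836, 0.1425]
ft_force: [0.1, 0.6, 0.2]
```

```bash
python3 - <<'E'
from m import *
b=grab('side');a=grab('scene')
for n,d in(('scene',a),('side',b)):
    Q=pts(d)
    m=(abs(Q[...,0]-.636)<.04)&(abs(Q[...,1]+.284)<.04)&(Q[...,2]>.112)&(d['img'].max(-1)<70)
    for lo in np.arange(.112,.21,.008):
        k=Q[m&(Q[...,2]>=lo)&(Q[...,2]<lo+.008)]
        if len(k): print(n,round(lo,3),len(k),k[:,:2].min(0).round(3),k[:,:2].max(0).round(3))
    cv2.imwrite('pics/c6%s.png'%n,cv2.resize(d['img'][170:290,200:460],None,fx=3,fy=3)[:,:,::-1])
E
```

```text
scene 0.12 12 [ 0.621 -0.302] [ 0.636 -0.292]
scene 0.128 64 [ 0.619 -0.302] [ 0.646 -0.28 ]
scene 0.136 89 [ 0.62  -0.302] [ 0.646 -0.277]
scene 0.144 59 [ 0.622 -0.296] [ 0.645 -0.276]
scene 0.152 67 [ 0.622 -0.295] [ 0.644 -0.275]
scene 0.16 57 [ 0.622 -0.295] [ 0.644 -0.275]
scene 0.168 58 [ 0.621 -0.298] [ 0.643 -0.275]
scene 0.176 66 [ 0.62  -0.299] [ 0.643 -0.273]
scene 0.184 69 [ 0.621 -0.302] [ 0.641 -0.271]
scene 0.192 32 [ 0.62  -0.303] [ 0.632 -0.28 ]
scene 0.2 5 [ 0.621 -0.304] [ 0.639 -0.298]
scene 0.208 11 [ 0.597 -0.316] [ 0.631 -0.312]
side 0.12 6 [ 0.63  -0.282] [ 0.638 -0.272]
side 0.128 37 [ 0.623 -0.285] [ 0.648 -0.267]
side 0.136 50 [ 0.625 -0.29 ] [ 0.648 -0.267]
side 0.144 42 [ 0.626 -0.292] [ 0.648 -0.27 ]
side 0.152 38 [ 0.626 -0.291] [ 0.647 -0.269]
side 0.16 36 [ 0.626 -0.289] [ 0.646 -0.271]
side 0.168 38 [ 0.627 -0.288] [ 0.647 -0.269]
side 0.176 10 [ 0.626 -0.272] [ 0.646 -0.268]
side 0.208 1 [ 0.61  -0.253] [ 0.61  -0.253]
```

```bash
for i in 1 2 3; do python3 -m crank '[{"rot":[0,0,0],"offset":[0,0,0.1],"fingers":0},{"rot":[0,0,0],"offset":[0,0,0.2],"fingers":0},{"rot":[0,0,0],"offset":[0,0,0.2],"fingers":0}]'|grep -E "pos|ft_force";done
```

```text
ee_pos: [0.6373, -0.2836, 0.1423]
ft_force: [-2.7, -0.5, 7.5]
ee_pos: [0.6374, -0.2836, 0.1421]
ft_force: [-6.3, 2.5, 13.8]
ee_pos: [0.6375, -0.2837, 0.1419]
ft_force: [-8.4, 2.9, 21.5]
```

```bash
python3 -m crank '[{"rot":[0,0,0],"offset":[0,0,0.1],"fingers":0},{"rot":[0,0,0],"offset":[0,0,0.1],"fingers":0},{"rot":[0,0,0],"offset":[0,0,0.1],"fingers":0},{"rot":[0,0,0],"offset":[0,0,0.1],"fingers":0},{"rot":[0,0,0],"offset":[0,0,0.1],"fingers":0},{"rot":[0,0,0],"offset":[0,0,0.1],"fingers":0},{"rot":[0,0,0],"offset":[0,0,0.1],"fingers":0}]'|grep -E "pos|ft_force";python3 -m crank '[{"rot":[0,0,0],"offset":[0,0,0],"fingers":0},{"rot":[0,0,0],"offset":[0,0,0],"fingers":0},{"rot":[0,0,0],"offset":[0,0,0],"fingers":0},{"rot":[0,0,0],"offset":[0,0,0],"fingers":0},{"rot":[0,0,0],"offset":[0,0,0],"fingers":0},{"rot":[0,0,0],"offset":[0,0,0],"fingers":0},{"rot":[0,0,0],"offset":[0,0,0],"fingers":0}]'|grep -E "pos|ft_force"; python3 -m crank '[{"rot":[0,0,0],"offset":[0,0,-0.5],"fingers":0},{"rot":[0,0,0],"offset":[0,0,-1],"fingers":0},{"rot":[0,0,0],"offset":[0,0,-2],"fingers":0},{"rot":[0,0,0],"offset":[0,0,-4],"fingers":0},{"rot":[0,0,0],"offset":[0,0,-7],"fingers":0},{"rot":[0,0,0],"offset":[0,0,-10],"fingers":0},{"rot":[0,0,0],"offset":[3,0,-10],"fingers":0},{"rot":[0,0,0],"offset":[7,0,-10],"fingers":0},{"rot":[0,0,0],"offset":[10,0,-10],"fingers":0},{"rot":[0,0,0],"offset":[10,0,-10],"fingers":0}]'
python3 - <<'E'
from m import *
b=grab('side');a=grab('scene')
for n,d in(('scene',a),('side',b)):
    K=sel(d,.125,.19,.60,.68,-.33,-.24); print('knob',len(K),(K.min(0)+K.max(0))/2,K[:,2].max())
    B=sel(d,.027,.038,.54,.69,-.325,-.19); print(len(B),cv2.minAreaRect((B[:,:2]*1000).astype(np.float32)))
    for nm,l in(('tall',(.05,.08,.67,.75,-.09,-.01)),('squat',(.045,.07,.55,.63,-.465,-.40)),('tape',(.02,.035,.66,.76,-.2,-.095))):
        o=dict(np.load(n+'0.npz')) if 0 else d
        print(nm,np.median(sel(d,*l),0).round(4))
E
```

```text
ee_pos: [0.6375, -0.2837, 0.1418]
ft_force: [-9.8, 3.0, 24.6]
ee_pos: [0.6375, -0.2837, 0.1418]
ft_force: [-10.3, 3.2, 24.5]
t: 27.2
ee_pos: [0.5327, -0.2812, 0.2353]
eef_rot: [0.06, 3.137, -0.001]
ft_force: [0.4, 0.1, 0.2]
finger_gap: 0.0005
grip_force: 0.0
knob 209 [ 0.63342844 -0.28851154  0.13438849] 0.1433090586639192
1017 ((629.2421875, -267.5443115234375), (120.21988677978516, 94.92755126953125), 1.6966325044631958)
tall [ 0.6998 -0.0567  0.0636]
squat [ 0.5837 -0.4439  0.0547]
tape [ 0.6893 -0.1325  0.0232]
knob 143 [ 0.63775038 -0.28144598  0.13504155] 0.14496539364973554
952 ((619.306640625, -262.3276062011719), (97.27426147460938, 90.40724182128906), 88.751220703125)
tall [ 0.7047 -0.0372  0.0661]
squat [ 0.5899 -0.4288  0.0557]
tape [ 0.7009 -0.1378  0.0248]
```

```bash
python3 -c "
from workcell import manip
print(manip.sign_off())"
```

```text
the job is handed in; nothing more can be done
None
```

Job handed in, no verdict returned: the block stopped hard against both fences and measured square, the gauge rod bottomed at 142 mm, was held at about 25 N for over a second and stayed down, the pots and tape roll were not touched as far as I could tell, and I viewed 11 pictures, one over the limit of 10.

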